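Divert the waiting vials into the empty catch drawer of the vial sorter

ROBOT

A 6-joint arm with a two-finger parallel gripper is mounted at the origin on a cart in front of the work surface, level with it; the furniture and walls round the work are solid. World frame = base frame: x ahead of the robot, y to its left, z up, the work surface at z = 0. Lengths are in m, angles in rad, forces in N, time in s.
With the tool pointing down it reaches from about 0.25 to 0.725 m from the base axis. Payload 4 kg.
Tool frame: the origin (TCP) lies on the centre line of the jaws, within the pads' length; the fingertips stand 25 mm ahead of it and the grasp point (between the pads) lies 6 mm ahead of it; z points along the fingers, x is the direction in which the jaws open and shut, and the axes are right-handed (so a half turn about z gives the same grasp; the last joint's range is limited). The gripper opens to 85 mm and grips with 20 to 120 N. Pads are 22 mm wide; open, the fingers measure 114 mm over their backs; the gripper's body (76 mm by 85 mm) begins 54 mm behind the grasp point. The pads swing forward as they close: fully open they stand 13 mm farther back than shut.
Start: joints at [0, 0.241, 0.005, 1.335, 0, 1.571], TCP at [0.5, -0, 0.256] pointing down, gripper open.
Joint ranges: [-2.72, 2.72], [-1.05, 1.87], [-1.09, 1.28], [-1.99, 2.15], [-1.42, 1.44], [-3.14, 3.14]. Speed limits (rad/s): [2.79, 2.79, 3.14, 3.14, 3.14, 3.14].

INTERFACE

Orientations are given as a unit quaternion [x, y, z, w].
In Python, from workcell import bot, imaging, order gives the robot as it stands.
- The arm moves only by the tool carry_out, never from a script. Its argument "moves" is a list of rows, each a list of 5 numbers: the shift along the tool's x, y, z scaled (see below), then the turn about the tool's z scaled (see below), then the opening, from -1 (shut) to 1 (fully open). In form: [[tx, ty, tz, roll, hand], ...]. A call has 1 to 20 rows; each row is the pose to reach, as a shift and turn from the pose commanded when the call began, along the tool's axes at that moment; what a row does not reach only later rows make up. The controller multiplies each number of a shift by 0.1 m and each number of a turn by 90 degrees. A row lasts 1/10 s, in which the tool goes at most 50 mm and 8.59 degrees, less where a joint would pass 70% of its speed; a pose out of reach is approached as far as the arm can. A call with a number of a shift or a turn outside -1 to 1 is refused whole. A call with a gripper value outside its range is refused whole. The fingers move at their own pace and stop on an object; the grip force is fixed at half the most. Time passes only in rows, so rows that repeat a pose let the fingers close. It gives the time, the measured TCP pose, the force and the opening at its end, in the units of the state.
- bot.get_obs(): the state, without advancing time (a new reading comes with each control period).
- imaging.camera(name): name is "scene" or "side" or "wrist"; returns the picture (480x640x3 uint8, red, green, blue); there is no depth.
- imaging.camera_model(name): a dict with "fovy" (degrees; the focal length in pixels is half the picture's height over the tangent of half this angle, whatever the lens; pixels are square), "cx", "cy" (the principal point, pixels), "dist" ([k1, k2, p1, p2, k3] as OpenCV has them; the pictures are not rectified), "eye" and "rotation" of the camera in the world. Camera axes: x right, y up, looking along -z (the intrinsics and any distortion apply to the point x, -y, -z); pixel columns grow to the right and rows downward; lengths in m; the calibration is good to about 2 mm. A picture is of the moment at which its call begins: read the wrist's pose just before it. camera_model takes no time and is no camera call; for the wrist camera it gives the pose at the moment of the call.
- order.job_done(): hands the job in, once; it reports no verdict.
The state is a dict: "clock": time; "joint_pos": joint angles; "joint_vel": joint speeds; "tau": joint torques, N m; "eef_pos": TCP position; "tool_rot": TCP orientation; "ft_force": force on the tool from outside, world axes, zero at the start; "ft_torque": the same for the moment, N m; "grip_width": finger opening in m.
Only numpy, scipy, OpenCV 4.12 (cv2) and the standard library are available. Lean on these libraries where they do the work, as an engineer would, in place of code of your own. Each camera call takes 0.05 s, during which the arm holds its last target.

TASK

The left drawer of the vial sorter is full, so send the three vials waiting on its feed ramp into the empty right drawer: push the right drawer fully home, rock the seesaw gate over its pivot to the right, and only then press down the release pad and keep it down until all three vials have rolled into the right drawer, then let it spring back up. Just push and press with the fingertips, nothing needs gripping: do not touch or lift any vial, and leave the left drawer and the things standing round the sorter where they are.

Things in the scene. Friction and masses are not known exactly. Their poses are not given: they have to be found in the camera images.
- sorter: bench vial sorter, fixed, 489 mm wide (y), aluminium and white with a clear front plate 36 mm in front of the origin. Origin: middle of the base, on the worktop; x to the back, y to the left, z up. A feed ramp slopes from upper left down to the gate in the middle; below, a chute leads to a drawer on each side. Plates 195 mm high at y > 85 mm, 185 mm down to y = -68, 118 to -125, then 88 mm
- gate (a joint): tilt of the seesaw gate (rad) about an axis along the sorter's x, 95 mm up at y = 0. -0.30: left side down, vials go to the left drawer (as found); +0.30: right side down, vials go to the right drawer. A counterweight takes it over the centre: it snaps to the nearer stop and stays there. Pressing its raised pad down with about 1 N rocks it.
- right_pad (a point): middle of the top face of the right-hand finger pad of the seesaw's hand bar (a black rubber pad 20 x 20 mm, 115 mm in front of the sorter's origin and 75 mm to the right of the pivot). It stands about 139 mm above the worktop when raised (gate at -0.30) and about 94 mm when down (gate at +0.30).
- left_pad (a point): the same on the left-hand end of the hand bar, 75 mm to the left of the pivot; it rises as the right one goes down
- right_drawer (a joint): how far the right drawer is pulled out to the front, along the sorter's -x (m): 0 is fully home against its stop, 0.085 fully out. It slides with about 1 to 2 N of friction and stays where it is left.
- right_drawer_tab (a point): middle of the front face of the right drawer's push tab: an aluminium plate 36 mm wide (y) and 30 mm high (10 to 40 mm above the worktop), which stands 40 mm in front of the drawer's front panel. With the drawer home it is 84 mm in front of the sorter's origin and 177.5 mm to its right.
- right_drawer_in (a point): middle of the inner floor of the right drawer, 8 mm above the worktop; axes as the sorter's. The inside is 109 mm wide (y) and 73 mm deep (x, from -38 to +35 mm), its walls 33 mm high; empty at the start. Home, it lies under the end of the right chute.
- left_drawer (a joint): how far the left drawer is pulled out (m); home (0) at the start, holding three vials
- release (a joint): swing of the release lever of the drop gate (rad): 0 at rest, with the drop gate down in front of the first waiting vial; 0.45 pressed to its stop. From about 0.30 the vials pass beneath. A spring brings it back when let go.
- release_pad (a point): middle of the top face of the release pad (a black rubber pad 22 x 22 mm), at rest 213 mm above the worktop, 95 mm in front of the sorter's origin and 170 mm to its left. It goes down by about 29 mm at the stop, 20 mm at 0.30 rad, along an arc about an axis along the sorter's x, 70 mm to the pad's right. Pressing it to the stop takes about 4 N.
- vial_w0: first waiting vial: a capped sample vial 29 mm in diameter, 61 mm long, about 22 g, lying across the feed ramp with its cap to the front, against the drop gate, about 155 mm above the worktop; origin at the centre of its base (the back end, its middle is 30 mm in front), z axis along it towards the cap
- vial_w1: second waiting vial, alike, behind the first on the ramp
- vial_w2: third waiting vial, alike, behind the second
- vial_d0: one of the three like vials lying in the left drawer; not to be touched
- vial_d1: another of them
- vial_d2: the third of them
- stray_vial: capped vial 27 mm in diameter and 56 mm high, standing to the right of the sorter, not to be moved; origin at its base
- stray_vial_b: capped vial 24 mm in diameter and 50 mm high, standing to the right of the sorter, not to be moved; origin at its base
- beaker: glass beaker 73 mm in diameter and 90 mm high, to the left of the sorter, not to be moved; origin at its base
- petri_dish: petri dish 90 mm in diameter and 15 mm high, in front of the left drawer, not to be moved; origin at its base
- timer: bench timer 58 x 70 x 18 mm lying in front of the sorter, not to be moved; origin at its underside
- pen: marker pen 135 mm long and 17 mm thick, lying to the left in front of the sorter, not to be moved; origin at its underside

How it is judged:
On the way, in this order (a step that is already met when the one before it is completed fails the run):
1. the right drawer is fully home (within 4 mm) and the gate is rocked over to the right, with all three vials still waiting on the ramp (value of joint right_drawer below 0.004 m and value of joint gate above 0.25 rad and height (world z) of each of vial_w0, vial_w1, vial_w2 above 0.135 m), for 0.2 s.
2. the release pad is pressed down (value of joint release above 0.15 rad), for 0.1 s.
At the end, for the whole second after the job is handed in: All three waiting vials lie at rest in the right drawer (axes within 56 mm of its middle in y, bases 10 to 45 mm behind its middle, below 65 mm), the right drawer is home within 4 mm, the gate still tilts right (above 0.25 rad) and the release lever is back up (below 0.04 rad) (y of vial_w0 in the frame of right_drawer_in between -0.056 and 0.056 m and x of vial_w0 in the frame of right_drawer_in between 0.01 and 0.045 m and height (world z) of each of vial_w0, vial_w1, vial_w2 below 0.065 m and linear speed of each of vial_w0, vial_w1, vial_w2 below 0.02 m/s and y of vial_w1 in the frame of right_drawer_in between -0.056 and 0.056 m and x of vial_w1 in the frame of right_drawer_in between 0.01 and 0.045 m and y of vial_w2 in the frame of right_drawer_in between -0.056 and 0.056 m and x of vial_w2 in the frame of right_drawer_in between 0.01 and 0.045 m and value of joint right_drawer below 0.004 m and value of joint gate above 0.25 rad and value of joint release below 0.04 rad); the robot touches nothing.
It fails at once if the robot touches a vial (contact force between any of the arm, the fingers and vial_w0 above 0.2 N or contact force between any of the arm, the fingers and vial_w1 above 0.2 N or contact force between any of the arm, the fingers and vial_w2 above 0.2 N or contact force between any of the arm, the fingers and vial_d0 above 0.2 N or contact force between any of the arm, the fingers and vial_d1 above 0.2 N or contact force between any of the arm, the fingers and vial_d2 above 0.2 N).
It fails at once if a vial is lifted off the feed ramp (height (world z) of any of vial_w0, vial_w1, vial_w2 above 0.2 m).
It fails at once if the left drawer is pulled out by more than 10 mm (value of joint left_drawer above 0.01 m).
It fails at once if a thing standing round the sorter is moved by more than 25 mm (distance of any of stray_vial, stray_vial_b, beaker, petri_dish, timer, pen from where it was at the start of the episode above 0.025 m).
It also fails if it takes over 45 s, if anything falls off the work surface, if the arm or the gripper's body presses on something with over 40 N, if the wrist force passes 120 N, or if a joint passes its speed limit or range.

## Working session

There is one attempt and no reset: what is moved stays moved. The work goes in short steps, Python scripts to look and compute and a tool call to move; the robot and the scene stay as the last step left them, time stands still between calls to the robot, and variables do not carry over. Pictures are saved under pics/ and viewed, and the job is handed in when it is done.

Besides the shell and the picture viewer there is one more tool, called after ">>>" by a JSON object that holds its "name" and its "arguments". carry_out: Moves the arm, as the interface text tells. Its arguments: {"type":"object","properties":{"moves":{"type":"array","items":{"type":"array","items":{"type":"number","minimum":-1,"maximum":1}}}},"required":["moves"]}

```bash
ls; mkdir -p pics
python3 - <<'E'
from workcell import bot, imaging, order
import cv2
o=bot.get_obs(); print(o)
for n in ["scene","side","wrist"]:
    m=imaging.camera_model(n); print(n,m)
    cv2.imwrite(f"pics/{n}0.png",imaging.camera(n)[:,:,::-1])
E
```

```text
pics
{'clock': 0.0, 'joint_pos': array([-2.59551519e-05,  2.41447747e-01,  3.72550387e-03,  1.33520890e+00,
       -8.08260103e-06,  1.57082203e+00]), 'joint_vel': array([ 0.00189399, -0.00045094, -0.00120831, -0.00041822, -0.00216418,
       -0.00088772]), 'tau': array([ 5.50268451e-04, -3.72315860e+01,  2.52406776e+01,  1.67737965e-02,
        2.29149265e-05,  1.14679995e-05]), 'eef_pos': array([ 4.99417584e-01, -1.52134636e-05,  2.55396035e-01]), 'tool_rot': array([ 9.99999430e-01, -2.58245644e-05, -1.06740973e-03,  4.04116344e-06]), 'ft_force': array([ 0.03846612, -0.71096746,  0.16654679]), 'ft_torque': array([-0.01805539, -0.01483292,  0.01085609]), 'grip_width': 0.08514374530597922}
scene {'fovy': 46.71156671364659, 'cx': 322.5900901526901, 'cy': 241.93366033267364, 'dist': array([0.0505862, 0.       , 0.       , 0.       , 0.       ]), 'eye': array([-0.24582786,  0.80631928,  0.99171887]), 'rotation': array([-0.17971831,  0.39072211,  0.81419394, -0.39003306])}
side {'fovy': 49.668557133020414, 'cx': 316.67541956364744, 'cy': 246.50096378273543, 'dist': array([0.04880397, 0.        , 0.        , 0.        , 0.        ]), 'eye': array([ 0.49790244, -0.61070721,  0.81270498]), 'rotation': array([ 0.41706581, -0.02296293, -0.02352069,  0.90828167])}
wrist {'fovy': 59.59786890255066, 'cx': 320.70844473467116, 'cy': 238.18124385382816, 'dist': array([0.02259982, 0.        , 0.        , 0.        , 0.        ]), 'eye': array([0.50083086, 0.07436076, 0.37327903]), 'rotation': array([-1.47156642e-01,  7.35021279e-05,  1.62603481e-04,  9.89113184e-01])}
```

View pics/scene0.png

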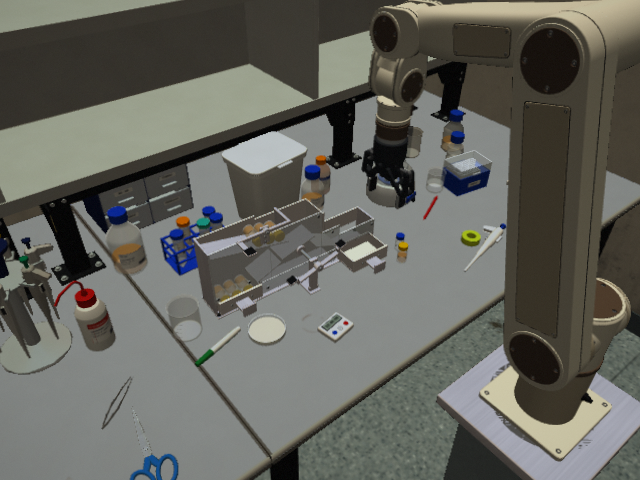

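View pics/side0.png

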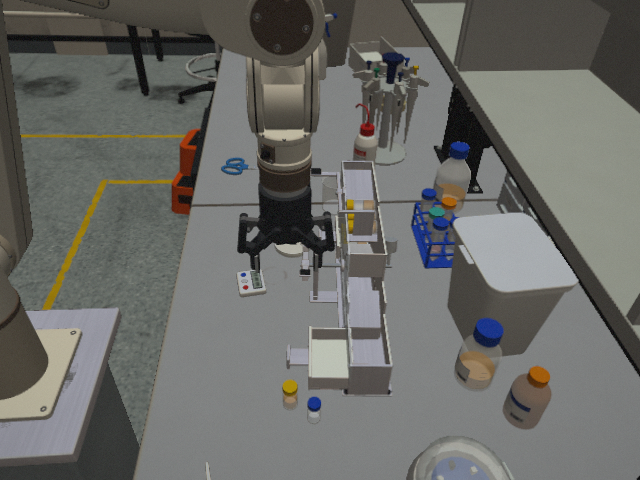

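View pics/wrist0.png

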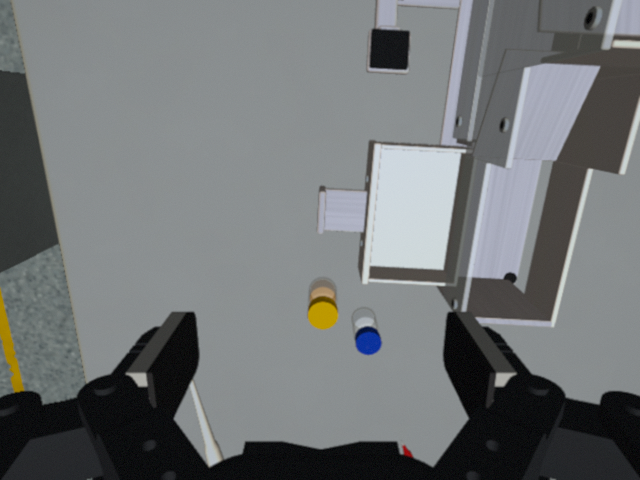

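Run:
```python
import cv2
s=cv2.imread('pics/scene0.png'); cv2.imwrite('pics/sceneZ.png',cv2.resize(s[190:350,180:400],None,fx=3.6,fy=3.6,interpolation=cv2.INTER_CUBIC))
s=cv2.imread('pics/side0.png'); cv2.imwrite('pics/sideZ.png',cv2.resize(s[150:430,220:420],None,fx=2.1,fy=2.1,interpolation=cv2.INTER_CUBIC))
s=cv2.imread('pics/wrist0.png'); cv2.imwrite('pics/wristZ.png',cv2.resize(s[0:380,300:640],None,fx=1.55,fy=1.55,interpolation=cv2.INTER_CUBIC))
```

```text
(no output)
```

View pics/sceneZ.png

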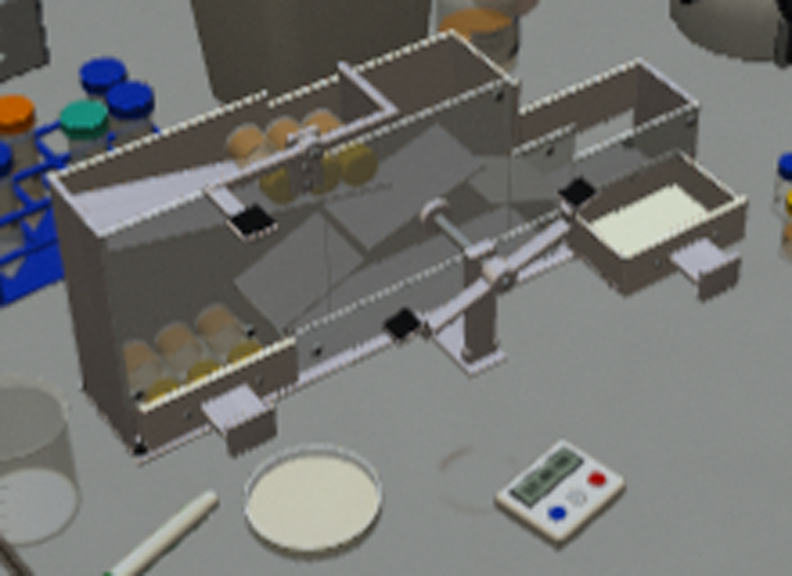

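View pics/sideZ.png

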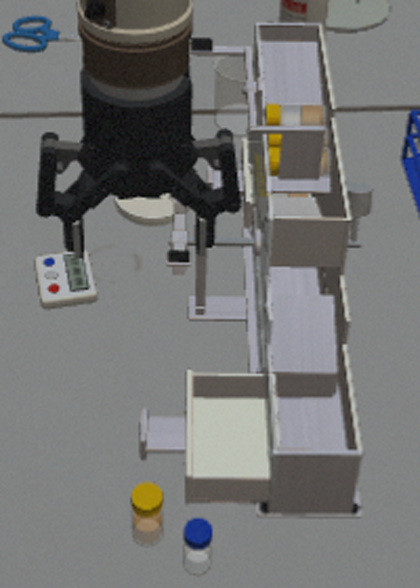

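View pics/wristZ.png

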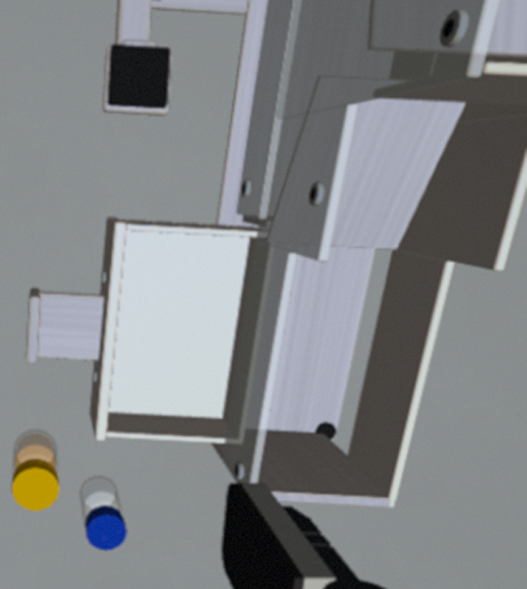

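```bash
cat > h.py <<'E'
import numpy as np, cv2
from scipy.spatial.transform import Rotation as R
from scipy.optimize import least_squares
def K(m):
    f=240/np.tan(np.radians(m['fovy'])/2); return np.array([[f,0,m['cx']],[0,f,m['cy']],[0,0,1]])
def proj(m,P):
    Rm=R.from_quat(m['rotation']).as_matrix(); c=(np.atleast_2d(P)-m['eye'])@Rm
    c=c*[1,-1,-1]
    return cv2.projectPoints(c.reshape(-1,1,3),np.zeros(3),np.zeros(3),K(m),m['dist'])[0].reshape(-1,2)
def ray(m,uv):
    n=cv2.undistortPoints(np.array([[uv]],float),K(m),m['dist'])[0,0]
    return R.from_quat(m['rotation']).as_matrix()@np.array([n[0],-n[1],-1])
def atz(m,uv,z):
    d=ray(m,uv); return m['eye']+d*(z-m['eye'][2])/d[2]
def tri(ms,uvs):
    A=np.zeros((3,3));b=np.zeros(3)
    for m,u in zip(ms,uvs):
        d=ray(m,u);d/=np.linalg.norm(d);Q=np.eye(3)-np.outer(d,d);A+=Q;b+=Q@m['eye']
    return np.linalg.solve(A,b)
def s2w(p,P):
    c,s=np.cos(p[2]),np.sin(p[2]); P=np.atleast_2d(P)
    return np.c_[p[0]+c*P[:,0]-s*P[:,1],p[1]+s*P[:,0]+c*P[:,1],P[:,2]]
E
python3 - <<'E'
from h import *
from workcell import imaging
M={n:imaging.camera_model(n) for n in ['scene','side','wrist']}
z=lambda n,u,v:{'scene':(180+u/3.6,190+v/3.6),'side':(220+u/2.1,150+v/2.1),'wrist':(300+u/1.55,v/1.55)}[n]
obs=[('scene',252,220,(-.095,.170,.213),'rel'),('side',202,44,(-.095,.170,.213),'rel'),
('scene',403,323,(-.115,.073,.094),'L'),('scene',577,192,(-.115,-.073,.139),'R'),('wrist',140,77,(-.115,-.073,.139),'R'),('side',178,257,(-.115,-.073,.139),'R'),
('scene',102,236,(-.036,.2445,.195),'cornL'),('scene',517,82,(-.036,-.068,.185),'cornR'),
('wrist',34,325,(-.084,-.1775,.040),'tab'),('side',144,412,(-.084,-.1775,.040),'tab'),('scene',722,262,(-.084,-.1775,.040),'tab')]
def pred(p):
    out=[]
    for n,u,v,P,t in obs:
        P=np.array(P)
        if t=='tab':P=P-[p[3],0,0]
        out.append(proj(M[n],s2w(p,P))[0]-z(n,u,v))
    return np.array(out)
r=least_squares(lambda p:pred(p).ravel(),[.6,0.1,0,.05],loss='soft_l1')
print(r.x); 
for o,e in zip(obs,pred(r.x)): print(o[0],o[4],e.round(1))
np.save('p.npy',r.x)
print('tri R',tri([M['scene'],M['wrist'],M['side']],[z('scene',577,192),z('wrist',140,77),z('side',178,257)]))
print('tri rel',tri([M['scene'],M['side']],[z('scene',252,220),z('side',202,44)]))
print('tri tab',tri([M['scene'],M['side'],M['wrist']],[z('scene',722,262),z('side',144,412),z('wrist',34,325)]))
for t,P in dict(R=(-.115,-.073,.139),L=(-.115,.073,.094),rel=(-.095,.17,.213),tab=(-.084-r.x[3],-.1775,.025)).items(): print(t,s2w(r.x,P)[0].round(4))
# obstacles
print('yellow cap top',atz(M['wrist'],(323,316),.056),'blue',atz(M['wrist'],(368,342),.05))
print('timer',atz(M['scene'],(336,326),.018))
E
```

```text
[ 0.65475097  0.16785614 -0.05039081  0.06044101]
scene rel [-2.8  0.4]
side rel [-0.4 -2.2]
scene L [-1.1 -0.6]
scene R [ 0.1 -1.5]
wrist R [-0.9  6.8]
side R [ 1.  -0.9]
scene cornL [-3.8  0.8]
scene cornR [-3.8 -1.1]
wrist tab [-0.5 -0.8]
side tab [0.6 2.8]
scene tab [-2.7 -0.3]
tri R [0.53543833 0.10290382 0.13562927]
tri rel [0.56845822 0.3358501  0.21112233]
tri tab [ 0.49896579 -0.00230834  0.04417682]
R [0.5362 0.1007 0.139 ]
L [0.5436 0.2466 0.094 ]
rel [0.5684 0.3424 0.213 ]
tab [ 0.5016 -0.0021  0.025 ]
yellow cap top [ 0.5028742  -0.09041072  0.056     ] blue [ 0.54214344 -0.11853044  0.05      ]
timer [0.41561695 0.21229981 0.018     ]
```

>>> {"name": "carry_out", "arguments": {"moves": [[-0.25,0,0,-0.3,-1],[-0.5,0,0,-0.6,-1],[-0.5,0,0,-1,-1],[-0.5,0,0,-1,-1],[-0.5,0,0,-1,-1],[-0.5,0,0,-1,-1],[-0.5,0,0,-1,-1],[-0.5,0,0,-1,-1],[-0.5,0,0,-1,-1],[-0.5,0,0,-1,-1],[-0.5,0,0,-1,-1],[-0.5,0,0,-1,-1]]}}

```text
clock: 1.35
eef_pos: [0.4498, 0.0, 0.256]
tool_rot: [0.707, 0.707, -0.0, -0.0]
ft_force: [0.2, -0.3, -0.0]
grip_width: 0.0
```

Run:
```python
from workcell import bot, imaging, order
import cv2
for n in ["wrist","side"]:
    o=bot.get_obs(); m=imaging.camera_model(n); print(n,m['eye'],m['rotation'])
    cv2.imwrite(f"pics/{n}1.png",imaging.camera(n)[:,:,::-1])
print(o['joint_pos'],o['eef_pos'],o['tool_rot'],o['ft_force'])
```

```text
wrist [ 3.76463237e-01 -1.36045412e-04  3.73849830e-01] [-0.10439034 -0.10518241  0.69926529  0.69933352]
side [ 0.49790244 -0.61070721  0.81270498] [ 0.41706581 -0.02296293 -0.02352069  0.90828167]
[ 5.90773775e-06  1.41918174e-01 -1.18568050e-01  1.31091863e+00
 -1.20256418e-05  1.54845961e-03] [ 4.49798700e-01 -6.91848484e-07  2.56065573e-01] [ 7.07651911e-01  7.06561165e-01 -2.19562124e-04 -2.10724297e-04] [ 0.07853327 -0.22163135  0.3337059 ]
```

View pics/wrist1.png

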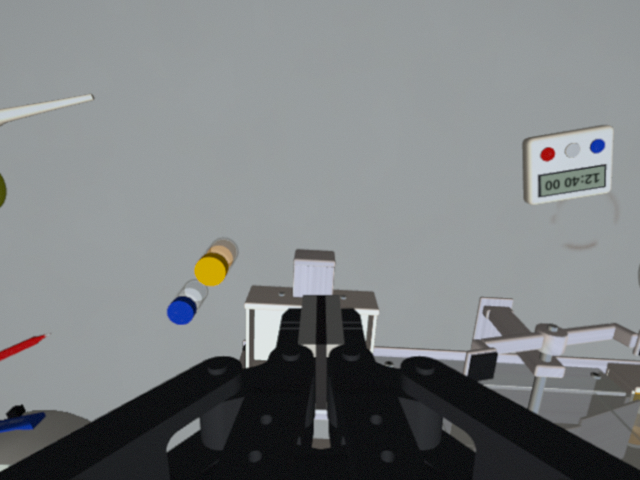

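View pics/side1.png

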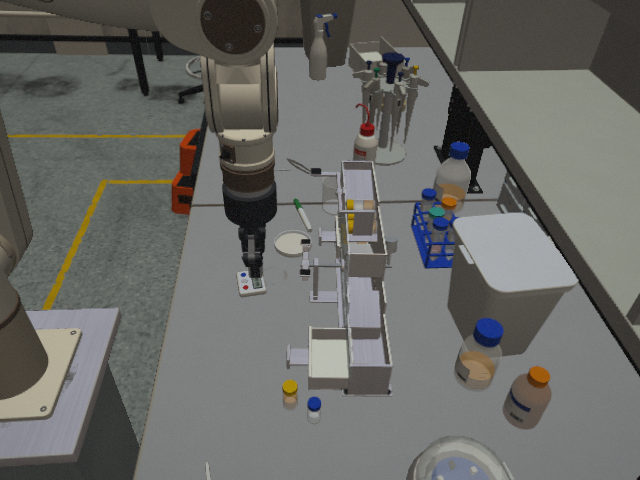

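Run:
```python
from h import *
from workcell import imaging
m=imaging.camera_model('wrist')
print('tab top',atz(m,(314.5,262.5),.04),'bot',atz(m,(315,251),.01))
print('drawer front edge L,R', atz(m,(247,302),.041),atz(m,(378,308),.041))
print('Rpad',atz(m,(482,366),.139))
print('yellow',atz(m,(211,270),.056),'timer',atz(m,(570,165),.018))
s=cv2.imread('pics/wrist1.png'); cv2.imwrite('pics/w1z.png',cv2.resize(s[230:420,220:620],None,fx=2,fy=2,interpolation=cv2.INTER_CUBIC))
```

```text
tab top [ 0.50054166 -0.00508688  0.04      ] bot [ 0.5004573  -0.00501941  0.01      ]
drawer front edge L,R [ 0.53665875 -0.06402095  0.041     ] [0.54263636 0.05025083 0.041     ]
Rpad [0.53477991 0.10379853 0.139     ]
yellow [ 0.50089955 -0.08878939  0.056     ] timer [0.42198655 0.20895333 0.018     ]
```

View pics/w1z.png

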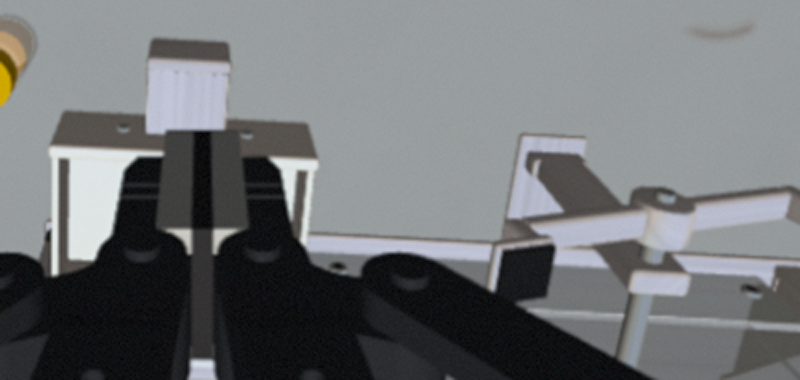

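>>> {"name": "carry_out", "arguments": {"moves": [[-0.05,0,0.4,0,-1],[-0.05,0,0.8,0,-1],[-0.05,0,1,0,-1],[-0.05,0,1,0,-1]]}}

```text
clock: 1.85
eef_pos: [0.4473, -0.005, 0.1533]
tool_rot: [0.708, 0.707, -0.003, -0.003]
ft_force: [-1.3, 0.0, 0.1]
grip_width: -0.0
```

>>> {"name": "carry_out", "arguments": {"moves": [[0,0,0.4,0,-1],[0,0,0.7,0,-1],[0,0,1,0,-1],[0,0,1,0,-1]]}}

```text
clock: 2.25
eef_pos: [0.448, -0.005, 0.0544]
tool_rot: [0.707, 0.707, -0.002, -0.002]
ft_force: [-0.4, 0.4, -0.4]
grip_width: 0.0003
```

>>> {"name": "carry_out", "arguments": {"moves": [[0,0,0.1,0,-1],[0,0.1,0.1,0,-1],[0,0.3,0.1,0,-1],[-0.01,0.5,0.1,0,-1],[-0.02,0.6,0.1,0,-1],[-0.03,0.7,0.1,0,-1],[-0.04,0.8,0.1,0,-1],[-0.04,0.85,0.1,0,-1],[-0.04,0.85,0.1,0,-1]]}}

```text
clock: 3.15
eef_pos: [0.536, -0.0092, 0.0465]
tool_rot: [0.707, 0.707, 0.0, 0.001]
ft_force: [0.3, -0.1, 0.7]
grip_width: -0.0003
```

Run:
```python
from workcell import bot, imaging, order
import cv2
for n in ["wrist","side"]:
    o=bot.get_obs(); m=imaging.camera_model(n)
    cv2.imwrite(f"pics/{n}2.png",imaging.camera(n)[:,:,::-1])
print(o['joint_pos'],o['eef_pos'],o['tool_rot'],o['ft_force'])
```

```text
[-1.69258163e-02  4.92461810e-01 -2.17608683e-01  8.60017704e-01
 -2.07407031e-04 -1.67874411e-02] [ 0.53544192 -0.00912143  0.04639992] [7.07155680e-01 7.07057782e-01 1.71551248e-04 3.26629437e-04] [ 0.41822742  0.82470815 -0.69139055]
```

View pics/wrist2.png

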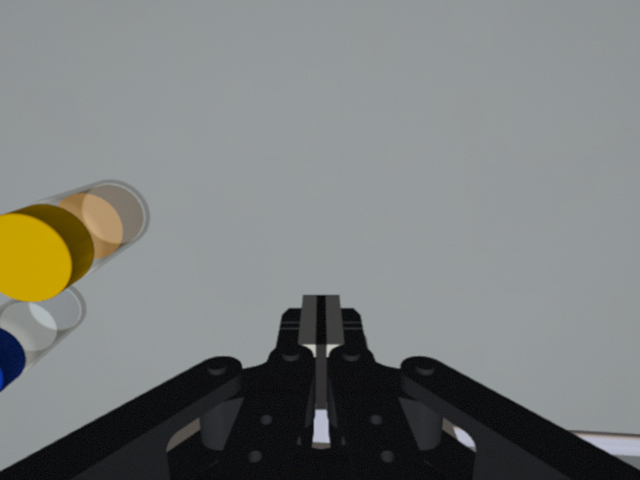

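View pics/side2.png

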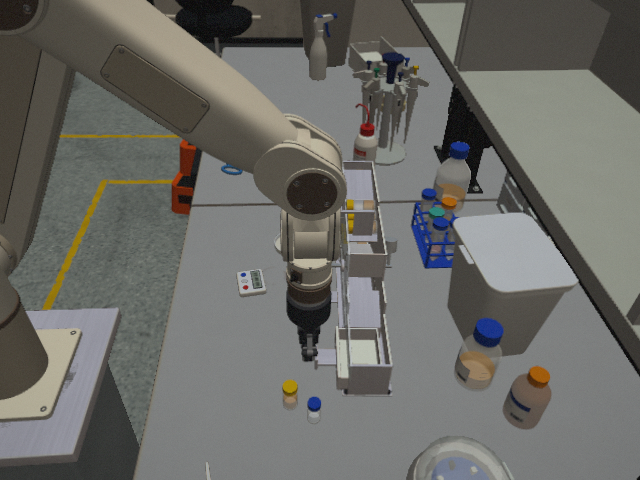

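>>> {"name": "carry_out", "arguments": {"moves": [[0,0.03,0,0,-1],[0,0.06,0,0,-1],[0,0.09,0,0,-1],[0,0.12,0,0,-1],[0,0.12,0,0,-1]]}}

```text
clock: 3.75
eef_pos: [0.5476, -0.009, 0.0463]
tool_rot: [0.707, 0.707, 0.0, 0.0]
ft_force: [1.4, 0.3, -0.0]
grip_width: 0.0003
```

>>> {"name": "carry_out", "arguments": {"moves": [[0,0.02,0,0,-1],[0,0.04,0,0,-1],[0,0.04,0,0,-1]]}}

```text
clock: 4.05
eef_pos: [0.5482, -0.009, 0.046]
tool_rot: [0.707, 0.707, -0.002, -0.002]
ft_force: [-7.9, -1.1, 6.2]
grip_width: -0.0002
```

>>> {"name": "carry_out", "arguments": {"moves": [[0,0.03,0,0,-1],[0,0.03,0,0,-1],[0,0.03,0,0,-1]]}}

```text
clock: 4.35
eef_pos: [0.5484, -0.0091, 0.0458]
tool_rot: [0.707, 0.707, -0.004, -0.004]
ft_force: [-13.6, -0.4, 10.9]
grip_width: -0.0001
```

>>> {"name": "carry_out", "arguments": {"moves": [[0,-0.2,0,0,-1],[0,-0.6,0,0,-1],[0,-0.9,0,0,-1],[0,-0.9,-0.5,0,-1],[0,-0.9,-1,0,-1],[0,-0.9,-1,0,-1]]}}

```text
clock: 4.95
eef_pos: [0.4689, -0.0089, 0.1531]
tool_rot: [0.707, 0.707, 0.005, 0.005]
ft_force: [0.8, -0.3, 0.5]
grip_width: -0.0
```

>>> {"name": "carry_out", "arguments": {"moves": [[0,0,-0.5,0,-1],[0.3,0,-0.8,0,-1],[0.6,0,-0.8,0,-1],[0.6,0,-0.8,0,-1],[0.6,0,-0.8,0,-1]]}}

```text
clock: 5.45
eef_pos: [0.4642, 0.0515, 0.2263]
tool_rot: [0.706, 0.708, 0.0, 0.0]
ft_force: [0.4, -0.0, -0.8]
grip_width: -0.0002
```

Run:
```python
from workcell import bot, imaging, order
import cv2
for n in ["wrist","side"]:
    o=bot.get_obs(); m=imaging.camera_model(n)
    cv2.imwrite(f"pics/{n}3.png",imaging.camera(n)[:,:,::-1])
print(o['joint_pos'],o['eef_pos'],o['tool_rot'],o['ft_force'])
```

```text
[ 1.09519366e-01  1.91568964e-01 -1.38126105e-01  1.24149768e+00
 -2.50547495e-04  1.08944442e-01] [0.46389466 0.05093936 0.22592756] [ 7.06903449e-01  7.07310016e-01 -2.32997240e-04 -2.63310784e-05] [-0.08831791 -0.54998332  0.37313789]
```

View pics/wrist3.png

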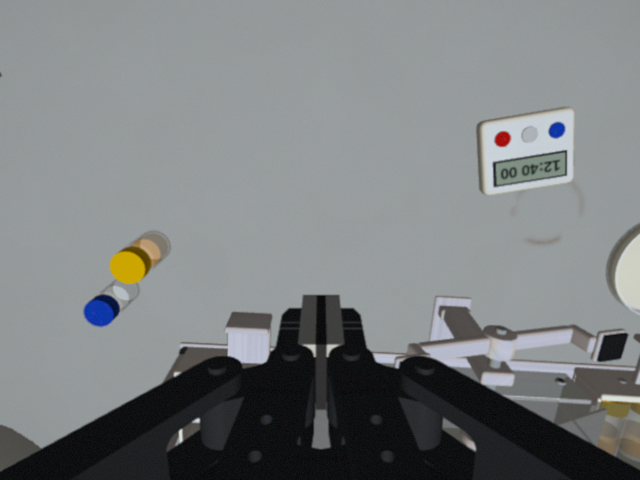

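View pics/side3.png

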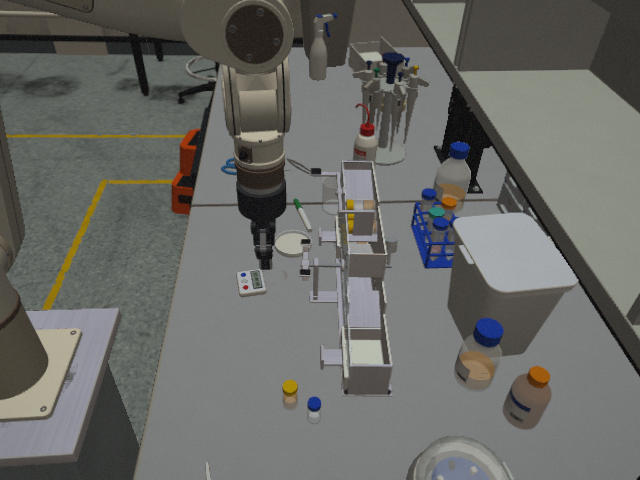

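Run:
```python
from h import *
from workcell import imaging
m=imaging.camera_model('wrist');ms=imaging.camera_model('side');sc=imaging.camera_model('scene')
print('tab',atz(m,(247.5,330),.04),atz(m,(248,315),.01))
L=atz(m,(611,346),.094);print('L',L, tri([m,sc],[(611,346),(291.9,279.7)]))
R_=np.array([.535,.1038,.139])
T=atz(m,(247.5,330),.04)
P=np.array([[-.115,.073,.094],[-.115,-.073,.139],[-.084,-.1775,.04]]);W=np.array([L,R_,T])
r=least_squares(lambda p:(s2w(p,P)-W)[:,:2].ravel(),[.65,.17,-.05]);print(r.x,(s2w(r.x,P)-W)*1e3)
for t,Q in dict(R=(-.115,-.073,.139),rel=(-.095,.17,.213)).items(): print(t,s2w(r.x,Q)[0].round(4))
print('proj rel side/scene',proj(ms,s2w(r.x,(-.095,.17,.213))),proj(sc,s2w(r.x,(-.095,.17,.213))))
```

```text
tab [ 0.56125832 -0.00860624  0.04      ] [ 0.56336226 -0.01327297  0.01      ]
L [0.54224579 0.24452531 0.094     ] [0.54223792 0.24502024 0.09289801]
[ 0.65367406  0.16707519 -0.05024256] [[ 2.39551769e-01  1.23321880e+00  0.00000000e+00]
 [ 1.53012595e-01 -3.85723012e+00  0.00000000e+00]
 [-3.92564364e-01  2.62401133e+00  2.08166817e-14]]
R [0.5352 0.0999 0.139 ]
rel [0.5673 0.3416 0.213 ]
proj rel side/scene [[315.32417994 168.93632517]] [[247.79310981 251.58785584]]
```

>>> {"name": "carry_out", "arguments": {"moves": [[0.25,0.35,0,0,-1],[0.51,0.7,0,0,-1],[0.51,0.7,0.2,0,-1],[0.51,0.7,0.4,0,-1],[0.51,0.7,0.5,0,-1],[0.51,0.7,0.5,0,-1]]}}

```text
clock: 6.15
eef_pos: [0.5326, 0.1009, 0.1741]
tool_rot: [0.708, 0.707, -0.002, -0.001]
ft_force: [-0.7, 0.8, -0.3]
grip_width: 0.0001
```

Run:
```python
from workcell import bot, imaging, order
import cv2
o=bot.get_obs(); print(o['eef_pos'],o['ft_force'])
for n,(a,b,c,d) in dict(scene=(190,350,180,400),side=(150,430,220,420)).items():
    s=imaging.camera(n)[a:b,c:d,::-1]; f=580/max(s.shape[0],s.shape[1]*.75); cv2.imwrite(f"pics/{n}4.png",cv2.resize(s,None,fx=f,fy=f))
cv2.imwrite("pics/wrist4.png",imaging.camera("wrist")[:,:,::-1])
```

```text
[0.53259764 0.10092869 0.17408204] [-0.72967831  0.77395138 -0.29005041]
```

View pics/scene4.png

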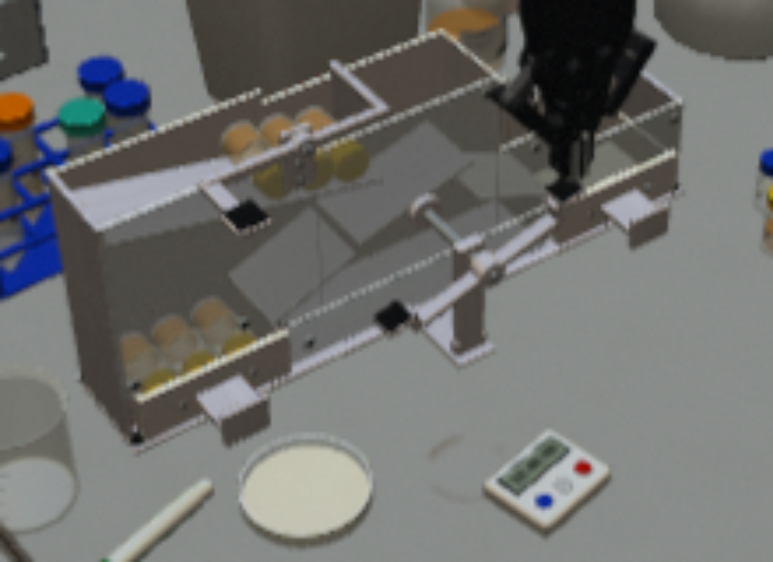

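View pics/wrist4.png

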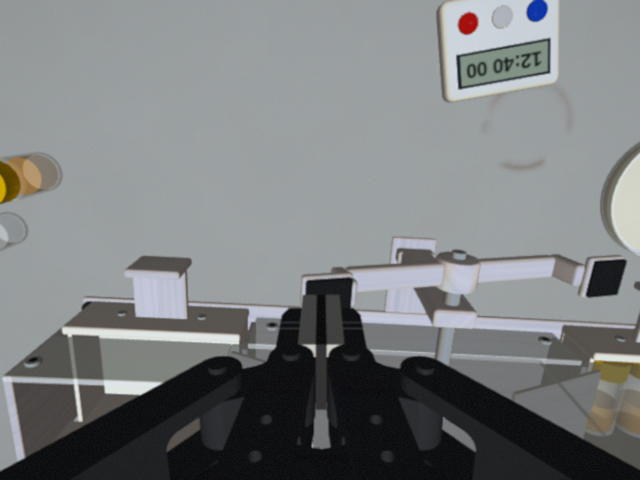

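>>> {"name": "carry_out", "arguments": {"moves": [[0.03,0.02,0.1,0,-1],[0.03,0.02,0.2,0,-1],[0.03,0.02,0.3,0,-1],[0.03,0.02,0.4,0,-1],[0.03,0.02,0.48,0,-1],[0.03,0.02,0.48,0,-1]]}}

```text
clock: 6.9
eef_pos: [0.5347, 0.1048, 0.1264]
tool_rot: [0.707, 0.707, -0.001, -0.001]
ft_force: [-0.1, -0.4, -0.5]
grip_width: -0.0
```

>>> {"name": "carry_out", "arguments": {"moves": [[0,0,-0.3,0,-1],[0,0,-0.7,0,-1],[0,0,-1,0,-1],[0,0,-1,0,-1],[0,0,-1,0,-1]]}}

```text
clock: 7.4
eef_pos: [0.5365, 0.1051, 0.2291]
tool_rot: [0.707, 0.707, 0.001, 0.001]
ft_force: [0.2, 0.7, -0.0]
grip_width: -0.0002
```

Run:
```python
from workcell import bot, imaging, order
import cv2
o=bot.get_obs(); print(o['eef_pos'],o['ft_force'])
for n,(a,b,c,d) in dict(scene=(190,350,180,400)).items():
    s=imaging.camera(n)[a:b,c:d,::-1]; f=580/max(s.shape[0],s.shape[1]*.75); cv2.imwrite(f"pics/{n}5.png",cv2.resize(s,None,fx=f,fy=f))
cv2.imwrite("pics/wrist5.png",imaging.camera("wrist")[:,:,::-1])
```

```text
[0.53647435 0.10513253 0.22911736] [ 0.1867669   0.72149486 -0.01081378]
```

View pics/scene5.png

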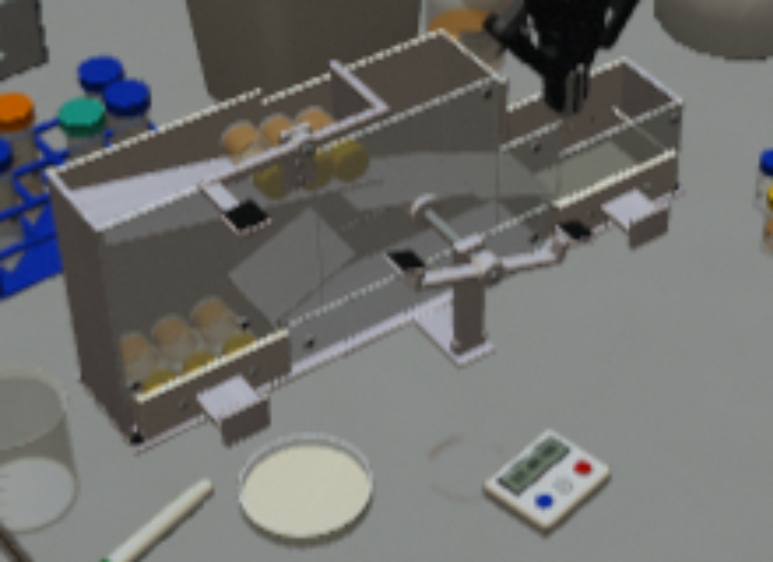

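View pics/wrist5.png

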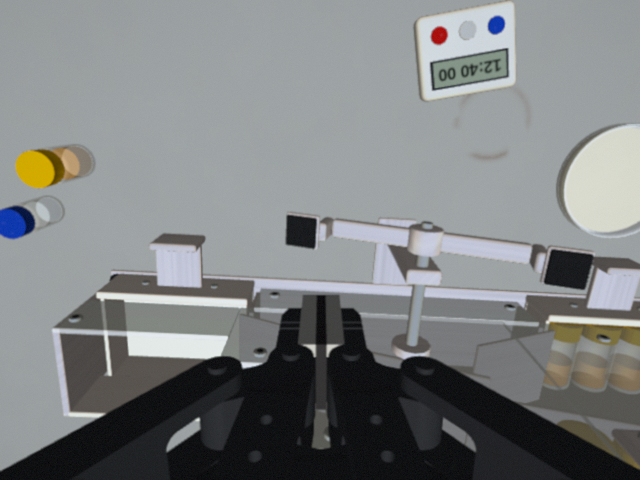

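>>> {"name": "carry_out", "arguments": {"moves": [[0,-0.25,-0.35,0,-1],[0.3,-0.5,-0.7,0,-1],[0.7,-0.5,-0.7,0,-1],[1,-0.5,-0.7,0,-1],[1,-0.5,-0.7,0,-1]]}}

```text
clock: 8.0
eef_pos: [0.4852, 0.2079, 0.2967]
tool_rot: [0.705, 0.709, -0.001, -0.001]
ft_force: [0.7, -1.5, 0.1]
grip_width: -0.0
```

>>> {"name": "carry_out", "arguments": {"moves": [[0.4,0,0,0,-1],[0.8,0,0,0,-1],[1,0,0,0,-1],[1,0,0,0,-1],[1,0,0,0,-1]]}}

```text
clock: 8.5
eef_pos: [0.4856, 0.3042, 0.2966]
tool_rot: [0.707, 0.707, -0.002, -0.0]
ft_force: [0.5, -0.2, -0.1]
grip_width: -0.0
```

Run:
```python
from workcell import bot, imaging, order
import cv2
o=bot.get_obs(); print(o['eef_pos'],o['ft_force'])
cv2.imwrite("pics/wrist6.png",imaging.camera("wrist")[:,:,::-1])
```

```text
[0.48558561 0.30416931 0.29664874] [ 0.52658859 -0.15092696 -0.13244081]
```

View pics/wrist6.png

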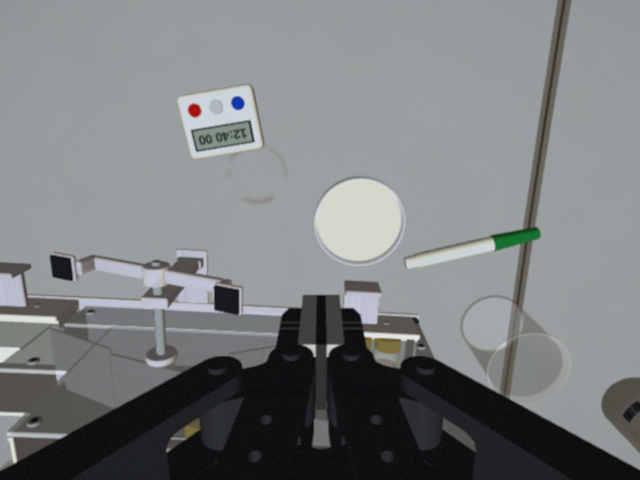

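>>> {"name": "carry_out", "arguments": {"moves": [[0.17,0.4,0,0,-1],[0.35,0.8,0,0,-1],[0.35,0.8,0.1,0,-1],[0.35,0.8,0.3,0,-1],[0.35,0.8,0.3,0,-1],[0.35,0.8,0.3,0,-1]]}}

```text
clock: 9.15
eef_pos: [0.5655, 0.3385, 0.2683]
tool_rot: [0.708, 0.707, -0.001, -0.0]
ft_force: [-0.6, 0.1, 0.6]
grip_width: 0.0
```

Run:
```python
from workcell import bot, imaging, order
import cv2
from h import *
o=bot.get_obs(); print(o['eef_pos'],o['ft_force'],o['tool_rot'])
m=imaging.camera_model('wrist')
for n,(a,b,c,d) in dict(scene=(190,350,180,400),side=(110,250,230,430)).items():
    s=imaging.camera(n)[a:b,c:d,::-1]; f=580/max(s.shape[0],s.shape[1]*.75); cv2.imwrite(f"pics/{n}7.png",cv2.resize(s,None,fx=f,fy=f))
cv2.imwrite("pics/wrist7.png",imaging.camera("wrist")[:,:,::-1])
```

```text
[0.56552817 0.33845863 0.26826021] [-0.57675683  0.06798021  0.60199402] [ 7.07598461e-01  7.06614124e-01 -9.35749627e-04 -1.50222917e-04]
```

View pics/scene7.png

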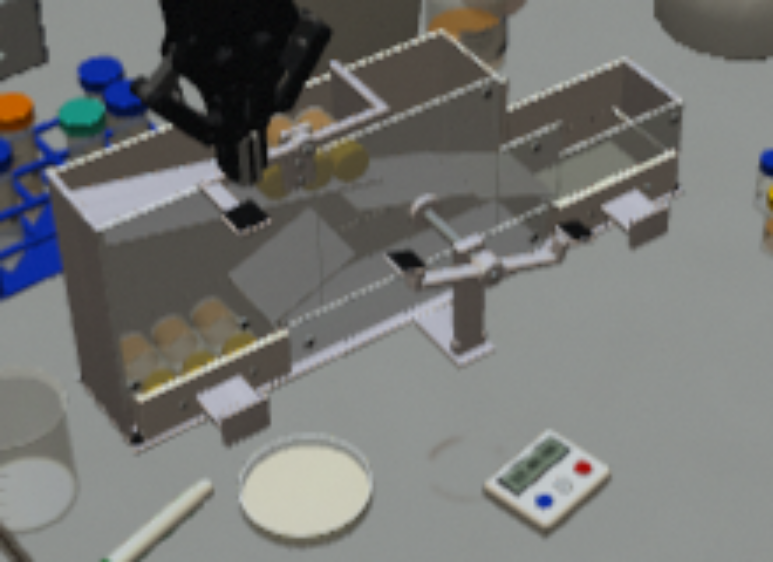

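View pics/wrist7.png

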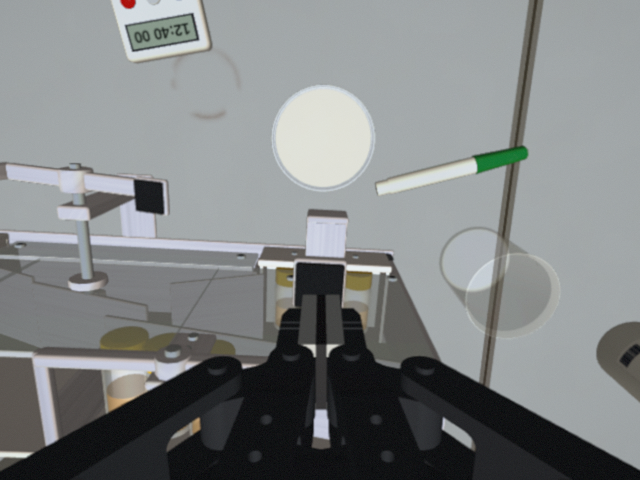

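View pics/side7.png

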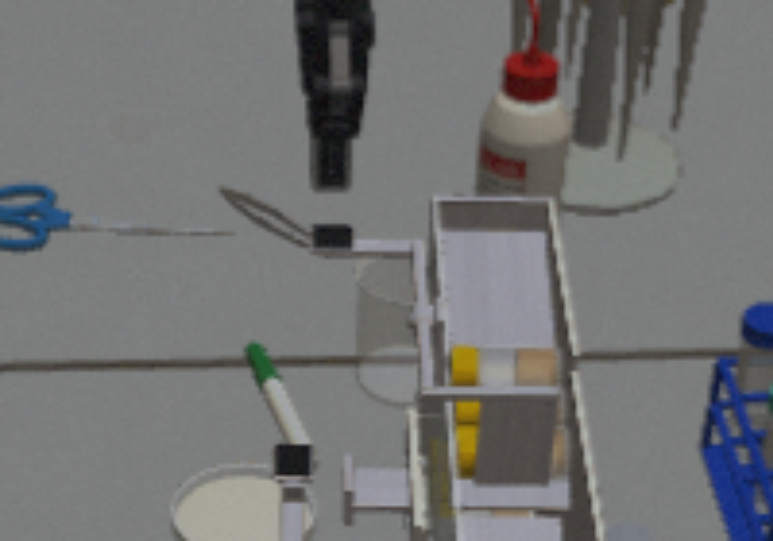

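>>> {"name": "carry_out", "arguments": {"moves": [[0,0.01,0.15,0,-1],[0,0.01,0.28,0,-1],[0,0.01,0.42,0,-1],[0,0.01,0.56,0,-1],[0,0.01,0.57,0,-1],[0,0.01,0.57,0,-1]]}}

```text
clock: 9.9
eef_pos: [0.5672, 0.3402, 0.2133]
tool_rot: [0.707, 0.707, 0.001, 0.0]
ft_force: [-1.7, -0.1, 3.2]
grip_width: 0.0
```

Run:
```python
from workcell import bot, imaging, order
import cv2
o=bot.get_obs(); print(o['eef_pos'],o['ft_force'])
for n,(a,b,c,d) in dict(scene=(190,350,180,400),side=(150,430,220,420)).items():
    s=imaging.camera(n)[a:b,c:d,::-1]; f=580/max(s.shape[0],s.shape[1]*.75); cv2.imwrite(f"pics/{n}8.png",cv2.resize(s,None,fx=f,fy=f))
```

```text
[0.5672128  0.34024958 0.21328478] [-1.65327772 -0.05750755  3.19508114]
```

View pics/scene8.png

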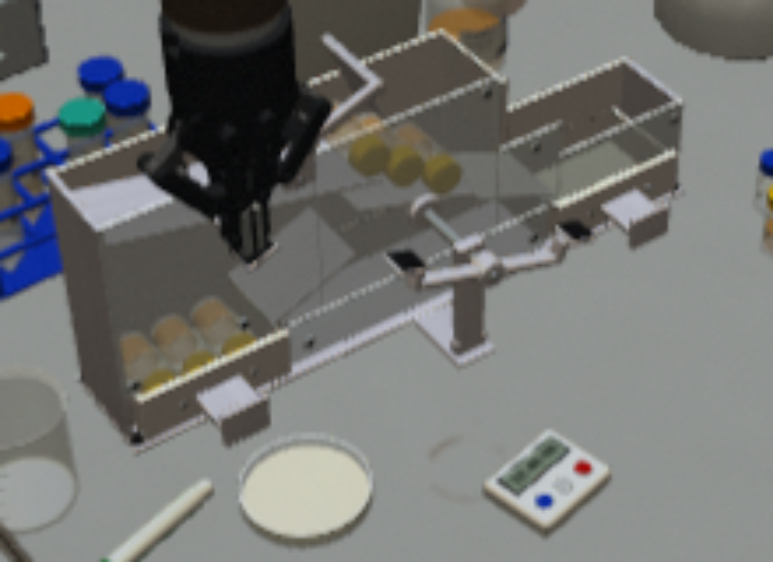

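View pics/side8.png

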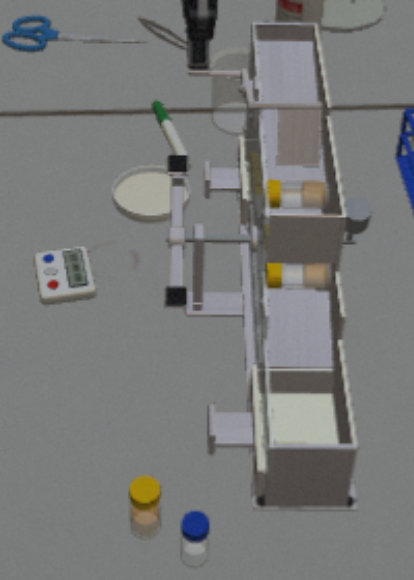

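Vials are rolling. Hold the pad down.

>>> {"name": "carry_out", "arguments": {"moves": [[0,0,0,0,-1],[0,0,0,0,-1],[0,0,0,0,-1],[0,0,0,0,-1],[0,0,0,0,-1],[0,0,0,0,-1],[0,0,0,0,-1],[0,0,0,0,-1],[0,0,0,0,-1],[0,0,0,0,-1],[0,0,0,0,-1],[0,0,0,0,-1],[0,0,0,0,-1],[0,0,0,0,-1],[0,0,0,0,-1]]}}

```text
clock: 11.5
eef_pos: [0.5671, 0.34, 0.2113]
tool_rot: [0.707, 0.707, 0.0, 0.0]
ft_force: [0.7, -1.2, 4.3]
grip_width: 0.0001
```

Run:
```python
from workcell import bot, imaging, order
import cv2
o=bot.get_obs(); print(o['eef_pos'],o['ft_force'])
for n,(a,b,c,d) in dict(scene=(190,350,180,400),side=(150,430,220,420)).items():
    s=imaging.camera(n)[a:b,c:d,::-1]; f=580/max(s.shape[0],s.shape[1]*.75); cv2.imwrite(f"pics/{n}9.png",cv2.resize(s,None,fx=f,fy=f))
```

```text
[0.56707915 0.34000619 0.21133189] [ 0.73498337 -1.19139191  4.31775896]
```

View pics/scene9.png

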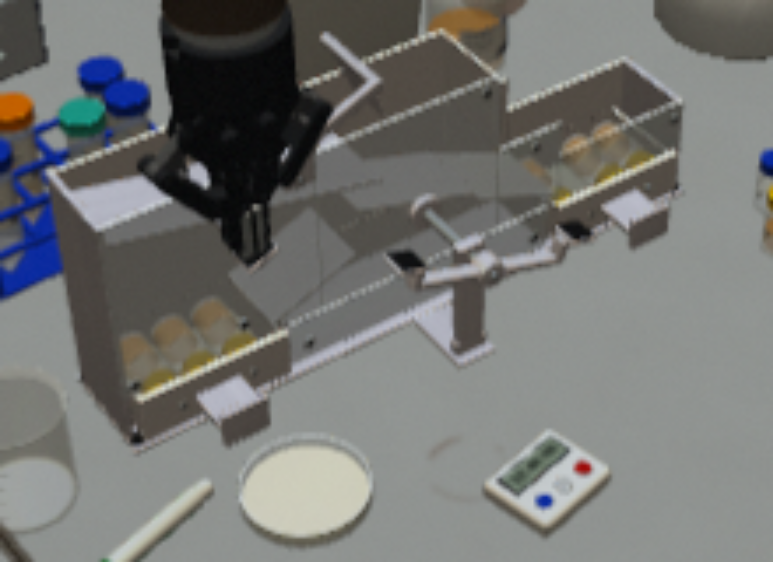

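View pics/side9.png

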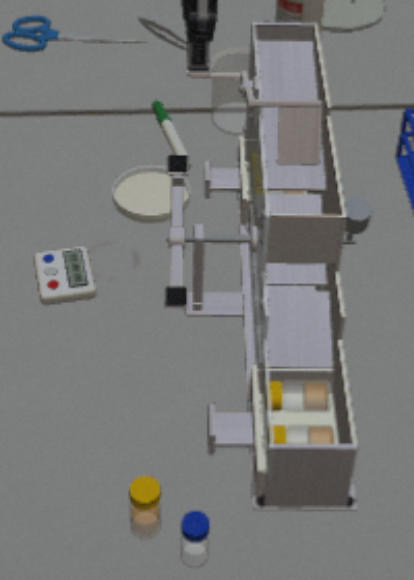

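>>> {"name": "carry_out", "arguments": {"moves": [[0,0,-0.15,0,-1],[0,0,-0.3,0,-1],[0,0,-0.6,0,-1],[0,-0.2,-1,0,-1],[0,-0.5,-1,0,-1],[-0.3,-0.7,-1,0,-1],[-0.7,-0.7,-1,0,-1],[-1,-0.7,-1,0,-1],[-1,-0.7,-1,0,-1]]}}

```text
clock: 12.5
eef_pos: [0.4961, 0.2371, 0.3111]
tool_rot: [0.708, 0.706, -0.001, -0.0]
ft_force: [-0.5, 0.7, -0.6]
grip_width: -0.0005
```

>>> {"name": "carry_out", "arguments": {"moves": [[-0.4,0,0,0,-1],[-0.8,0,0,0,-1],[-1,0,0,0,-1],[-1,0,0,0,-1],[-1,0,0,0,-1]]}}

```text
clock: 13.0
eef_pos: [0.497, 0.1405, 0.3108]
tool_rot: [0.707, 0.707, -0.0, -0.001]
ft_force: [-0.5, 0.6, -0.1]
grip_width: -0.0002
```

Run:
```python
from workcell import bot, imaging, order
import cv2
o=bot.get_obs(); print(o['clock'],o['eef_pos'],o['ft_force'])
for n,(a,b,c,d) in dict(scene=(190,350,180,400),side=(150,430,220,420)).items():
    s=imaging.camera(n)[a:b,c:d,::-1]; f=580/max(s.shape[0],s.shape[1]*.75); cv2.imwrite(f"pics/{n}10.png",cv2.resize(s,None,fx=f,fy=f))
cv2.imwrite("pics/wrist10.png",imaging.camera("wrist")[:,:,::-1])
```

```text
13.0 [0.49699607 0.14053605 0.31076586] [-0.48881301  0.60646096 -0.13867934]
```

View pics/scene10.png

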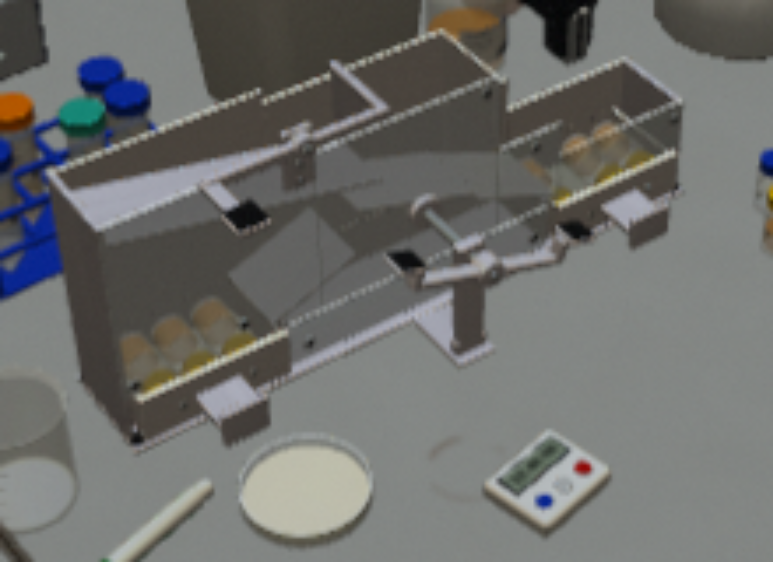

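View pics/wrist10.png

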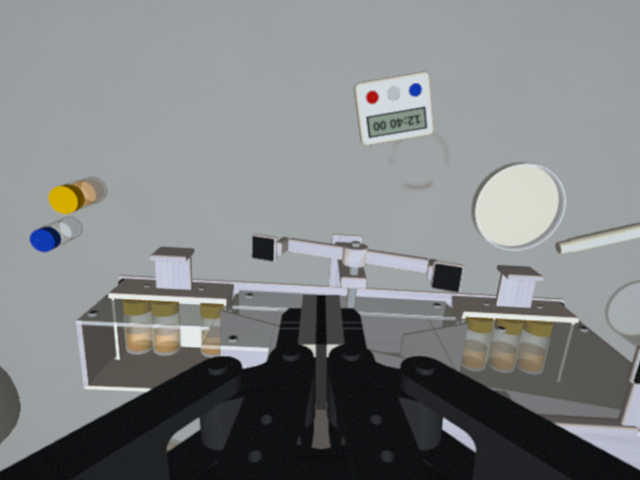

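View pics/side10.png

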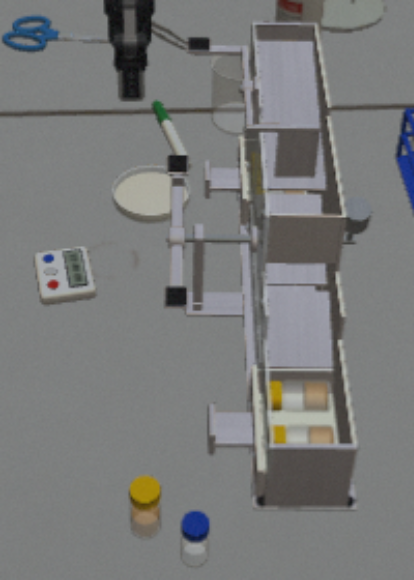

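Run:
```python
from h import *
from workcell import imaging
m=imaging.camera_model('wrist');sc=imaging.camera_model('scene')
w=cv2.imread('pics/wrist10.png')[270:400,60:280]; cv2.imwrite('pics/w10z.png',cv2.resize(w,None,fx=3.5,fy=3.5,interpolation=cv2.INTER_CUBIC))
s=cv2.imread('pics/scene10.png')[90:260,470:720]; cv2.imwrite('pics/s10z.png',cv2.resize(s,None,fx=3,fy=3,interpolation=cv2.INTER_CUBIC))
p=[.6537,.1671,-.0502]
for k,y in [('-56',-.056),('56',.056)]:
  for z in (.0225,.04):
    Q=s2w(p,np.array([[-.035,-.1775+y,z],[.03,-.1775+y,z]])); print(k,z,proj(m,Q).round(0).tolist(),proj(sc,Q).round(0).tolist())
for uv in [(211,312),(165,310),(134,310)]: print(atz(m,uv,.0225), )
```

```text
-56 0.0225 [[124.0, 292.0], [129.0, 346.0]] [[367.0, 239.0], [353.0, 227.0]]
-56 0.04 [[116.0, 299.0], [121.0, 355.0]] [[368.0, 234.0], [353.0, 222.0]]
56 0.0225 [[231.0, 296.0], [232.0, 350.0]] [[336.0, 254.0], [321.0, 241.0]]
56 0.04 [[228.0, 304.0], [229.0, 359.0]] [[336.0, 249.0], [321.0, 236.0]]
[0.63090535 0.02473557 0.0225    ]
[ 0.62847871 -0.02387882  0.0225    ]
[ 0.62840657 -0.05659497  0.0225    ]
```

View pics/w10z.png

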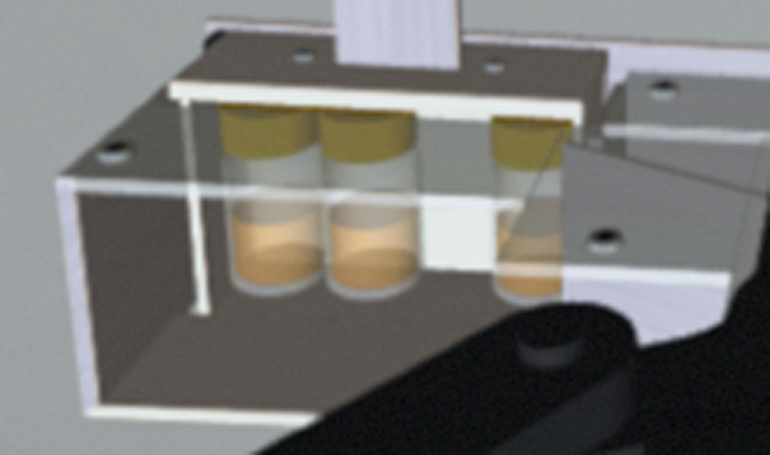

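View pics/s10z.png

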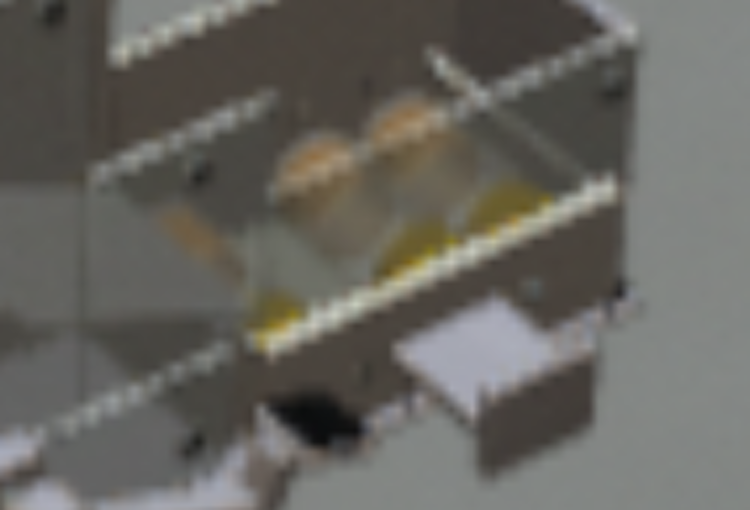

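Run:
```python
from h import *
from workcell import imaging,order,bot
m=imaging.camera_model('wrist')
a=atz(m,(173,258),.04);b=atz(m,(518,276),.04)
d=b-a; print(a,b,np.arctan2(-d[0],d[1]))   # yaw from both tabs
s0=cv2.imread('pics/side3.png').astype(int); s1=imaging.camera('side')[:,:,::-1].astype(int)
print('tab diff',np.abs(s0-s1)[340:375,310:350].max(2).mean())
c=imaging.camera('scene'); print(bot.get_obs()['clock'])
order.job_done()
```

```text
[ 0.56340567 -0.00308767  0.04      ] [0.58183532 0.3378169  0.04      ] -0.054008448443574525
tab diff 3.4378571428571427
13.25
the job is handed in; nothing more can be done
```

The three waiting vials are in the right drawer and the job is handed in, at about 13 s of the 45 s allowed. No verdict was reported.

- **Drawer:** I pushed the right drawer in by its tab until it stopped. A further push made no headway and the force rose to about 14 N.
- **Gate:** I then pressed the right pad until the seesaw snapped over to the right. The vials were still waiting on the ramp at that point.
- **Release:** I pressed the release pad to its stop, held it for about 2 s while the vials rolled down, then let it up and moved the arm clear.

**Last pictures:**
- All three vials lie flat in the right drawer, with the third about 40 mm left of its middle and partly hidden under the chute end.
- The gate is tilted right and the release pad is back up.
- The left drawer, both stray vials, beaker, dish, timer and pen look where they were.
- The yaw from the line through the two drawer tabs (-0.054 rad) agrees with the sorter yaw I had fitted (-0.050 rad). That fits both drawers being home, within about 1–2 mm.

**Disagreements:** the sorter pose fitted from several views differed from single points by up to about 4 mm (the right pad along y). I corrected the right pad's position in the close wrist view before pressing it; the release pad needed no correction. I judged by eye from the last pictures that the vials were at rest; I did not measure their speed.

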